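# Hold the round flask down on the touch mixer

### The arm

A 7-joint arm with a two-finger parallel gripper is mounted at the origin on the work surface. World frame = base frame: x ahead of the robot, y to its left, z up, the work surface at z = 0. Lengths are in m, angles in rad, forces in N, time in s.
With the tool pointing down it reaches from about 0.4 to 0.85 m from the base axis. Payload 10.4 kg.
Tool frame: the origin (TCP) lies midway between the tips of the shut fingers; the grasp point (between the pads) lies 19 mm behind it (manip.grasp_offset is the distance from the TCP to the grasp point, in m); z points along the fingers, y is the line along which they close (so a half turn about z gives the same grasp; the last joint's range is limited). The gripper opens to 85 mm and grips with 20 to 120 N. Pads are 22 mm wide; open, the fingers measure 114 mm over their backs; the gripper's body (76 mm by 85 mm) begins 54 mm behind the grasp point. The pads swing forward as they close: fully open they stand 13 mm farther back than shut.
Start: joints at [-1.139, 0.332, -0.065, 1.46, 0.022, 1.35, -0.088], TCP at [0.275, 0.561, 0.231] pointing down, gripper open.
Joint ranges: [-2.6, 2.6], [-0.5, 2.12], [-1.47, 1.34], [0.16, 2.42], [-1.27, 4.41], [0.06, 2.06], [-2.6, 2.6]. Speed limits (rad/s): [2.22, 2.22, 2.79, 2.79, 3.14, 3.14, 3.14].

### API

Orientations are given as a unit quaternion [x, y, z, w].
In Python, from workcell import manip, imaging, monitor, job gives the robot as it stands (manip), with the cameras (imaging), the readings (monitor) and the job (job).
- The arm moves only by the tool jog_arm, called after ">>>" as name(argument=value, ...) on one line, values as JSON. Schema: {"type":"object","properties":{"increments":{"type":"object","properties":{"rows":{"type":"array","items":{"type":"array","items":{"type":"number"},"minItems":7,"maxItems":7},"minItems":1,"maxItems":20}},"additionalProperties":false,"required":["rows"]},"squeeze":{"type":"number"},"only":{"type":"string"},"quiet":{"type":"boolean"},"lines":{"type":"string"}},"required":["increments"],"additionalProperties":false}. increments is an object whose key "rows" holds a list of rows, 1 to 20 of them, each of 7 numbers: a rotation vector rx, ry, rz in a scale on which 1.0 is pi rad, then dx, dy, dz in fractions of the full range, 1 being 0.8 m, then the opening from 0.0 (shut) to 1.0 (fully open); each row is the pose to reach, as a shift and turn from the pose commanded when the call began, along the tool's axes at that moment; what a row does not reach only later rows make up. A row lasts 1/8 s, in which the tool goes at most 0.0625 m and 0.188 rad, less where a joint would pass 70% of its speed; a pose out of reach is approached as far as the arm can. The fingers move at their own pace and stop on an object; squeeze is the grip in N (left out, the last holds). Time passes only in rows, so rows that do not move let the fingers close. The tool returns the time, the measured TCP pose, the force, the opening and the grip force at its end. only (a regular expression) keeps the lines of the reply that match it, lines (a string "A,B") keeps lines A to B, and quiet returns only ok. Input that does not fit is refused with a message, and nothing moves.
- monitor.get_obs(): the state, without advancing time (a new reading comes with each control period).
- imaging.camera(name): name is "side" or "top" or "wrist"; returns the picture (400x640x3 uint8, blue, green, red); there is no depth.
- imaging.calibration(name): a dict with "fx", "fy", "cx", "cy" (pixels), "world_from_camera" (4x4, takes a point from camera to world coordinates); the wrist camera has in their place "tool_from_camera" (4x4, takes a point from camera to tool coordinates, whose origin is the TCP and whose axes are the flange's). Camera axes: x right, y up, looking along -z (the intrinsics and any distortion apply to the point x, -y, -z); pixel columns grow to the right and rows downward; lengths in m; the calibration is good to about 2 mm. A picture is of the moment at which its call begins: read the wrist's pose just before it. calibration takes no time and is no camera call.
- job.hand_in(): hands the job in; it is judged then, once.
The state is a dict: "clock": time; "joint_pos": joint angles; "joint_velocities": joint speeds; "tau": joint torques, N m; "position": TCP position; "ee_rot": TCP orientation; "ft_force": force on the tool from outside, world axes, zero at the start; "torque": the same for the moment, N m; "grip_width": opening from 0.0 (shut) to 1.0 (fully open); "grasp_force": force on a finger pad.
Only numpy, scipy, OpenCV 4.12 (cv2) and the standard library are available. Lean on these libraries where they do the work, as an engineer would, in place of code of your own. Each camera call takes 0.05 s, during which the arm holds its last target. There are 200 camera calls.

### The job

Mix the pigment in the round-bodied flask on the touch mixer, which runs only while its sprung ring cradle is held down: swing the mixer's clamp lever fully back out of the way, then take the round flask, set it upright with its bulb in the ring, and press it straight down until the ring is fully down. Finish while still holding the flask pressed down there, upright, with the gripper; the lever stays open and every other thing on the table is left standing where it is.

Things in the scene. Friction and masses are not known exactly. Their poses are not given: they have to be found in the camera images.
- mixer: Touch mixer, fixed: a grey box 62 mm high, x = -102 to +97 mm, y = -62 to +62 mm, knob and switch on its -x face. Origin on the table under the ring's axis; x towards the lever's hinge at the back, y along the hinge pin. Three guide rods 41.5 mm from the ring's axis (0, +-120 degrees from +x) end 107 mm above the table; hinge bracket (x = 61 to 87 mm, 30 mm wide in y) 131 mm up.
- ring_top (a point): Steel ring cradle of the mixer, 71 mm outer and 50 mm inner diameter, 9 mm thick, open in the middle, on a coil spring. Origin on its axis at its top face, 100 mm above the table when up; z up. A flask set in it rests with its bulb on the top inner edge, the bulb's centre 20 mm above the ring's top face.
- ring (a joint): How far the ring is pressed down, m: 0 up (sprung), 0.014 at the bottom stop. The spring takes 4.5 N to start and 13 N at the stop, part of which is the weight of ring and flask (2 to 3 N); the flask's weight alone does not move it.
- clamp (a joint): Angle of the clamp lever, rad: 0 lying level across the ring, blocking it; 1.57 upright; 2.0 fully back against its stop. It starts at 0 to 0.3 and has a stiff hinge (about 1 N at the grip): it stays where it is left.
- clamp_grip (a point): Centre of the black grip at the free end of the lever: 44 mm long along the lever, 15 mm wide (along the mixer's y), 13 mm thick. It is 120 mm from the hinge; the lever ends 22 mm beyond it. The lever bar between is 12 mm wide and 8 mm thick, with a small rubber foot under it.
- clamp_hinge (a point): Centre of the lever's hinge pin, at x = 72 mm, y = 0, z = 122 mm in the mixer's frame; the pin lies along the mixer's y. With the lever at angle a, its grip is 120 mm from here, cos(a) of it towards the mixer's -x and sin(a) of it up.
- flask: The round flask: amber bulb, 64 mm diameter, on a flat foot of 33 mm; neck 23 mm diameter; black screw cap 30 mm diameter from 92 to 116 mm above its underside (its top). 0.14 to 0.24 kg. Origin at the centre of its underside, z up along its axis. It stands on the table in any of three places; the other two hold a conical and a straight amber container with the same cap.
- flask_bulb (a point): Centre of the flask's bulb, 32 mm above its underside.
- conical: Conical amber flask, 68 mm wide at the base, tapering to the same black cap, 110 mm high. Leave it alone. Origin at its underside.
- straight: Straight-sided amber bottle, 50 mm diameter, 108 mm high with the same black cap. Leave it alone. Origin at its underside.
- cup: Clear mixing cup, 64 mm wide at the rim, 70 mm high, with a wooden stir stick in it that reaches 121 mm up. Leave it alone. Origin at its underside.
- dropper: White dropper bottle, 36 mm diameter, 120 mm high with a pointed nozzle. Leave it alone. Origin at its underside.
- scissors: Scissors lying flat, 190 mm long, 11 mm high. Leave them alone. Origin at the pivot, x towards the points.
- tweezers: Steel tweezers lying on edge, 130 mm long, 9 mm high. Leave them alone. Origin in the middle.

How it is judged:
By the outcome, as a careful person would: the job done as asked, in the order asked, and still so for the second after the job is handed in, while the arm keeps its last pose, push and grip.
It also fails if it takes over 61 s, if anything falls off the work surface, if the arm or the gripper's body presses on something with over 40 N, if the wrist force passes 120 N, or if a joint passes its speed limit or range.

## Working session

There is one attempt and no reset: what is moved stays moved. The work goes in short steps, Python scripts to look and compute and a tool call to move; the robot and the scene stay as the last step left them, time stands still between calls to the robot, and variables do not carry over. Pictures are saved under pics/ and viewed, at most 10 in all, crops included, and the job is handed in when it is done.

```bash
ls; mkdir -p pics; python3 - <<'E'
from workcell import manip, imaging, monitor, job
import cv2,numpy as np
np.set_printoptions(precision=4,suppress=True)
o=monitor.get_obs();print(o)
for n in("top","side"):
    cv2.imwrite(f"pics/{n}0.png",imaging.camera(n))
for n in("top","side","wrist"): print(n,imaging.calibration(n))
print(manip.grasp_offset)
E
```

```text
pics
workcell.py
{'clock': 0.0, 'joint_pos': array([-1.1386,  0.3329, -0.0647,  1.4609,  0.0216,  1.3499, -0.0885]), 'joint_velocities': array([0.0009, 0.0012, 0.0011, 0.001 , 0.0003, 0.0016, 0.    ]), 'tau': array([ -0.0002, -62.5441,   0.0489, -39.1602,   0.0161,   0.0098,
        -0.0001]), 'position': array([0.2744, 0.5611, 0.2305]), 'ee_rot': array([ 0.2255,  0.9743, -0.0007, -0.0001]), 'ft_force': array([0.2003, 0.3895, 0.5282]), 'torque': array([-0.0084,  0.0512, -0.0258]), 'grasp_force': 0.0, 'grip_width': 0.9982047683774654}
top {'fx': 363.5979585692999, 'fy': 363.5979585692999, 'cx': 316.4373669086783, 'cy': 196.67895235369707, 'world_from_camera': array([[ 0.0637,  0.9762, -0.2072,  0.3092],
       [-0.998 ,  0.0623, -0.0132,  0.0196],
       [ 0.    ,  0.2076,  0.9782,  0.9912],
       [ 0.    ,  0.    ,  0.    ,  1.    ]])}
side {'fx': 472.88914284754514, 'fy': 472.88914284754514, 'cx': 325.649970627727, 'cy': 195.01239374100362, 'world_from_camera': array([[ 0.9341,  0.2198, -0.2812,  0.2415],
       [-0.3566,  0.5419, -0.7611, -0.6988],
       [-0.015 ,  0.8112,  0.5846,  0.6776],
       [ 0.    ,  0.    ,  0.    ,  1.    ]])}
wrist {'fx': 326.24837269285825, 'fy': 326.24837269285825, 'cx': 313.8215955811181, 'cy': 197.90790598053425, 'tool_from_camera': array([[ 0.0005,  0.9575,  0.2883,  0.0738],
       [ 1.    , -0.0008,  0.001 , -0.0001],
       [ 0.0011,  0.2883, -0.9575, -0.1423],
       [ 0.    ,  0.    ,  0.    ,  1.    ]])}
0.0187
```

View pics/top0.png

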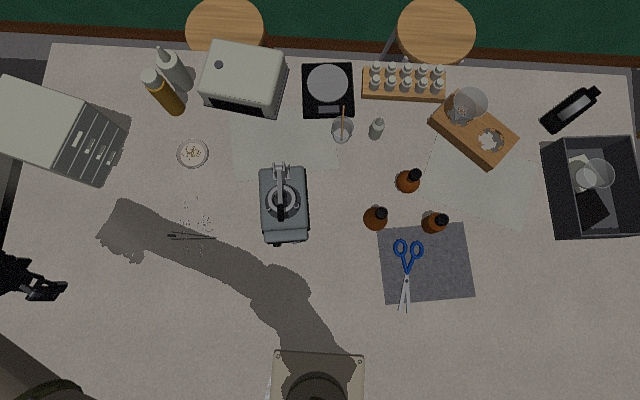

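View pics/side0.png

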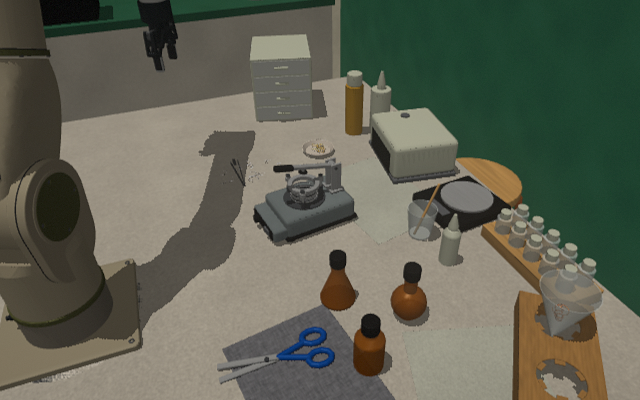

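The top view shows the mixer near (284,205) with its lever lying across the ring. The amber vessels are at (409,180), (375,218) and (435,222). The side view shows the round flask at (408,290), the conical one at (338,280) and the straight one at (370,345). Next I'll zoom in and segment.

```bash
cat > h.py <<'E'
import numpy as np,cv2
from workcell import manip, imaging, monitor, job
from scipy.spatial.transform import Rotation as R
np.set_printoptions(precision=4,suppress=True)
def cam(n,obs=None):
    c=imaging.calibration(n)
    if n=="wrist":
        o=obs or monitor.get_obs();T=np.eye(4);T[:3,:3]=R.from_quat(o["ee_rot"]).as_matrix();T[:3,3]=o["position"]
        W=T@c["tool_from_camera"]
    else: W=c["world_from_camera"]
    return c,W
def ray(C,p):
    c,W=C;d=np.array([(p[0]-c["cx"])/c["fx"],-(p[1]-c["cy"])/c["fy"],-1.])
    d=W[:3,:3]@d;return W[:3,3],d/np.linalg.norm(d)
def plane(C,p,z):
    o,d=ray(C,p);return o+d*(z-o[2])/d[2]
def tri(C1,p1,C2,p2):
    o1,d1=ray(C1,p1);o2,d2=ray(C2,p2)
    s=np.linalg.lstsq(np.c_[d1,-d2],o2-o1,rcond=None)[0];a=o1+s[0]*d1;b=o2+s[1]*d2
    return (a+b)/2,np.linalg.norm(a-b)
def proj(C,P):
    c,W=C;q=np.linalg.inv(W)@np.r_[P,1];return np.array([c["cx"]+c["fx"]*q[0]/-q[2],c["cy"]-c["fy"]*q[1]/-q[2]])
def blobs(m,amin=20):
    n,l,s,c=cv2.connectedComponentsWithStats(m.astype(np.uint8));return [(s[i],c[i]) for i in range(1,n) if s[i][4]>=amin]
E
python3 - <<'E'
from h import *
t=cv2.imread("pics/top0.png");s=cv2.imread("pics/side0.png")
for n,im,(x0,x1,y0,y1) in(("top",t,(250,460,150,250)),("side",s,(240,440,140,380))):
    h=cv2.cvtColor(im,cv2.COLOR_BGR2HSV)
    H,S,V=cv2.split(h);box=np.zeros(H.shape,bool);box[y0:y1,x0:x1]=1
    print(n,"amber");[print(a,b) for a,b in blobs((S>150)&(H<15)&(V>40)&box)]
    print("black");[print(a,b) for a,b in blobs((V<42)&(im.max(2)-im.min(2)<15)&box)]
    
a=cv2.resize(t[145:255,250:460],None,fx=3,fy=3,interpolation=cv2.INTER_CUBIC)[:, :630]
b=cv2.resize(s[150:250,245:445],None,fx=3,fy=3,interpolation=cv2.INTER_CUBIC)[:270]
c=np.zeros((600,640,3),np.uint8);c[:330,:630]=a;c[330:600,:600]=b
cv2.imwrite("pics/crop1.png",c)
E
```

```text
top amber
[397 171  23  22 234] [406.7863 182.9145]
[363 207  24  24 228] [373.5658 220.6667]
[423 213  23  21 171] [432.6608 224.4211]
black
[304 169   6  62  96] [306.7292 201.25  ]
[408 168  14  13 119] [414.3613 174.4286]
[291 187   9  20  24] [295.5    196.3333]
[272 188  18  34 232] [281.3966 207.0172]
[375 207  13  12 116] [380.8621 212.681 ]
[435 214  14  12 128] [441.3047 219.4141]
[267 241  27   6  62] [278.4516 242.9677]
side amber
[321 269  35  42 991] [337.5388 291.2543]
[391 282  36  38 972] [408.4002 301.0864]
[354 329  31  47 953] [368.6275 352.8321]
black
[371 140  19  33 300] [381.53   152.8233]
[274 165  20   7 112] [283.2321 168.1875]
[299 170   8   4  20] [302.55 171.8 ]
[302 187  22  22 118] [313.7458 199.6356]
[413 187  23  13 168] [424.0774 193.9762]
[435 188   5  14  44] [437.6364 195.5227]
[287 200   8   4  21] [290.     201.8095]
[254 209  19  32 132] [261.8939 222.4697]
[286 213  71  29 283] [320.1378 227.9682]
[435 213   5  12  39] [437.6923 218.2821]
[330 250  16  20 271] [337.5756 259.4723]
[404 262  17  21 298] [412.0671 272.2785]
[361 314  19  24 375] [370.3867 325.456 ]
```

View pics/crop1.png

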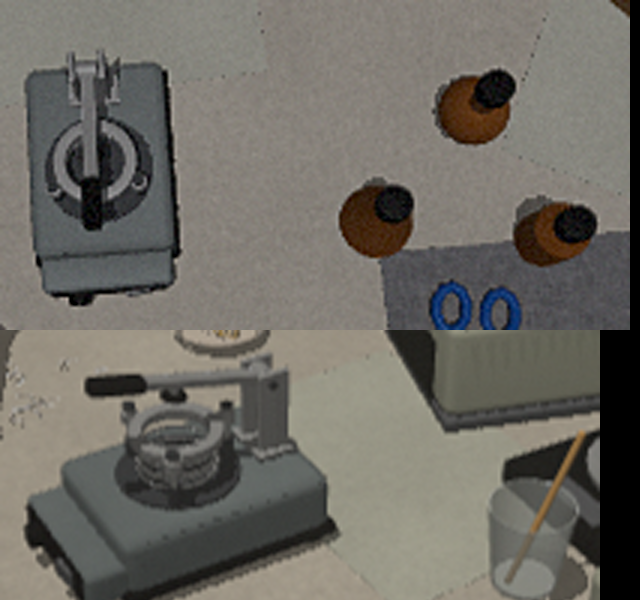

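The crop shows the lever nearly level. Its grip is at about (281,213) in the top view and (283,168) in the side view. The ring is centred near (281.5,198) in the top view.

```bash
python3 - <<'E'
from h import *
T=cam("top");S=cam("side")
print("grip",tri(T,(280.8,212.7),S,(283.2,168.2)))
caps={"round":((414.4,174.4),(412.1,272.3)),"con":((380.9,212.7),(337.6,259.5)),"str":((441.3,219.4),(370.4,325.5))}
for k,(a,b) in caps.items(): print(k,"cap",tri(T,a,S,b))
print("bulb",tri(T,(407.3,181.8),S,(408.4,300.5)))
# grid of ring, body outline
t=cv2.imread("pics/top0.png")
for nm,p,z in (("ring",(281.8,198.3),.1),("hinge",(280.8,169),.125),("BL",(259,169),.062),("BR",(304.5,166),.062),("FL",(264,230),.062),("FR",(308,228),.062)):
    print(nm,plane(T,p,z))
E
```

```text
grip (array([0.4459, 0.1117, 0.149 ]), np.float64(0.003958209982700137))
round cap (array([ 0.5726, -0.2129,  0.1016]), np.float64(0.0031666319136538215))
con cap (array([ 0.4698, -0.1316,  0.0959]), np.float64(0.0029676108992128768))
str cap (array([ 0.4627, -0.2825,  0.0942]), np.float64(0.002725747044989341))
bulb (array([ 0.572 , -0.2124,  0.031 ]), np.float64(0.004643182902324932))
ring [0.4883 0.1179 0.1   ]
hinge [0.5569 0.1238 0.125 ]
BL [0.5713 0.1892 0.062 ]
BR [0.5872 0.0692 0.062 ]
FL [0.4103 0.1607 0.062 ]
FR [0.4227 0.0485 0.062 ]
```

Careful with the scale: shifts go in shares of 0.8 m and turns go in shares of pi rad. That gives: -0.371 m / 0.8 = -0.4638, -0.315 m / 0.8 = -0.3938, -0.58 rad / 3.1416 = -0.1846.

>>> jog_arm(increments={"rows": [[0, 0, -0.1846, -0.4638, -0.3938, -0.0875, 1], [0, 0, -0.1846, -0.4638, -0.3938, -0.0875, 1], [0, 0, -0.1846, -0.4638, -0.3938, -0.0875, 1], [0, 0, -0.1846, -0.4638, -0.3938, -0.0875, 1], [0, 0, -0.1846, -0.4638, -0.3938, -0.0875, 1], [0, 0, -0.1846, -0.4638, -0.3938, -0.0875, 1], [0, 0, -0.1846, -0.4638, -0.3938, -0.0875, 1], [0, 0, -0.1846, -0.4638, -0.3938, -0.0875, 1], [0, 0, -0.1846, -0.4638, -0.3938, -0.0875, 1], [0, 0, -0.1846, -0.4638, -0.3938, -0.0875, 1], [0, 0, -0.1846, -0.4638, -0.3938, -0.0875, 1]]})

```text
clock: 1.48
position: [0.4689, 0.1169, 0.3009]
ee_rot: [-0.064, 0.998, -0.0, -0.0]
ft_force: [-0.5, 0.5, 0.1]
grip_width: 1.002
grasp_force: 0.0
```

```bash
python3 - <<'E'
from h import *
o=monitor.get_obs();print(o["position"],o["ee_rot"],o["joint_pos"],np.abs(o["joint_velocities"]).max());im=imaging.camera("wrist");cv2.imwrite("pics/w1.png",im);np.save("w1.npy",np.r_[o["position"],o["ee_rot"]])
E
```

```text
[0.4689 0.1169 0.3009] [-0.0638  0.998  -0.     -0.0004] [-0.5873 -0.0233  0.2453  1.7213  0.0055  1.4436  1.3557] 0.0022331324883246555
```

View pics/w1.png

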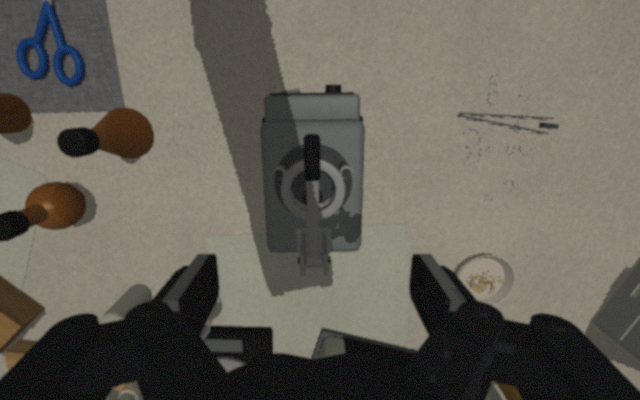

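The wrist view shows the grip at (312,157), the ring centre at about (313,187), and the hinge at about (314,250). The tool is aligned with the mixer to about 1°. I'll refine these numbers.

```bash
python3 - <<'E'
from h import *
v=np.load("w1.npy");W=cam("wrist",dict(position=v[:3],ee_rot=v[3:]));T=cam("top");S=cam("side")
im=cv2.imread("pics/w1.png");V=im.max(2);b=np.zeros(V.shape,bool);b[125:190,295:330]=1
print([x for x in blobs((V<35)&b)])
print("grip W-S",tri(W,(312.3,157.5),S,(283.2,168.2)),"W-T",tri(W,(312.3,157.5),T,(280.8,212.7)))
for z in(.14,.149):print(plane(W,(312.3,157.5),z))
print("ring W",plane(W,(313,187),.1),"T",plane(T,(281.8,198.3),.1))
print("hinge W",plane(W,(314,252),.125))
for nm,p in(("FL",(363,120)),("FR",(261.5,120)),("BL",(361,250)),("BR",(268,250))): print(nm,plane(W,p,.062))
# ring ellipse top: bright-ish annulus
g=cv2.cvtColor(im,cv2.COLOR_BGR2GRAY);print(g[187,260:370:2]);
c=cv2.resize(im[85:285,235:395],None,fx=3,fy=3,interpolation=cv2.INTER_CUBIC);c=cv2.convertScaleAbs(c,alpha=1.6);cv2.imwrite("pics/w1c.png",c)
E
```

```text
[(array([301, 135,  20,  46, 683], dtype=int32), array([311.164, 157.713]))]
grip W-S (array([0.4467, 0.1122, 0.1487]), np.float64(0.0025652355722431924)) W-T (array([0.4451, 0.1124, 0.1461]), np.float64(0.0014930759169124797))
[0.4469 0.1125 0.14  ]
[0.4454 0.1124 0.149 ]
ring W [0.4856 0.118  0.1   ] T [0.4883 0.1179 0.1   ]
hinge W [0.5503 0.1275 0.125 ]
FL [0.4101 0.1655 0.062 ]
FR [0.4249 0.0509 0.062 ]
BL [0.5704 0.1907 0.062 ]
BR [0.5857 0.0725 0.062 ]
[ 86  76  59  52  57  57  60  46  35  31  43  68  70  67  68  53  35  33
  33  32  33  39  40  55  67  66  71  98 108  85  58  57  54  55  56  52
  38  49  99 118 119 122  96  63  53  64  92  97  95  90  78  94 131 135
 134]
```

View pics/w1c.png

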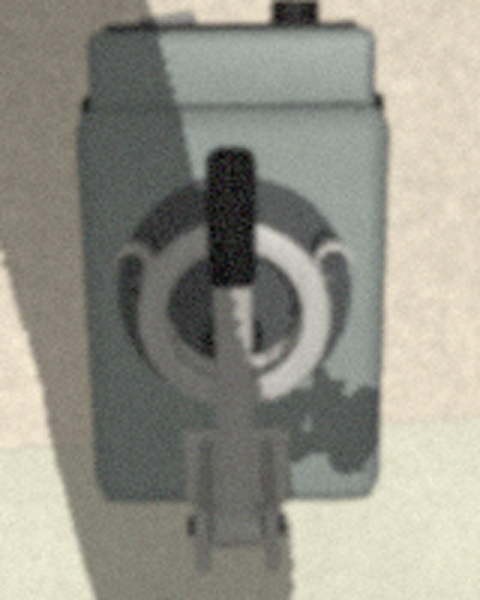

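Scaled: 0.172 m / 0.8 = 0.215, 0.0246 m / 0.8 = 0.0308, -0.015 rad / 3.1416 = -0.0048.

>>> jog_arm(increments={"rows": [[0, 0, -0.0048, 0.0308, -0.0025, 0.0625, 0.6], [0, 0, -0.0048, 0.0308, -0.0025, 0.1375, 0.6], [0, 0, -0.0048, 0.0308, -0.0025, 0.1875, 0.6], [0, 0, -0.0048, 0.0308, -0.0025, 0.215, 0.6], [0, 0, -0.0048, 0.0308, -0.0025, 0.215, 0.6], [0, 0, -0.0048, 0.0308, -0.0025, 0.215, 0.6], [0, 0, -0.0048, 0.0308, -0.0025, 0.215, 0], [0, 0, -0.0048, 0.0308, -0.0025, 0.215, 0], [0, 0, -0.0048, 0.0308, -0.0025, 0.215, 0], [0, 0, -0.0048, 0.0308, -0.0025, 0.215, 0], [0, 0, -0.0048, 0.0308, -0.0025, 0.215, 0], [0, 0, -0.0048, 0.0308, -0.0025, 0.215, 0]]}, squeeze=30)

```text
clock: 3.02
position: [0.4455, 0.1118, 0.1299]
ee_rot: [-0.071, 0.998, 0.001, 0.001]
ft_force: [-0.9, 5.0, 1.4]
grip_width: 0.169
grasp_force: 33.1
```

```bash
python3 - <<'E'
from h import *
cv2.imwrite("pics/s1.png",imaging.camera("side")[100:280,200:440].repeat(3,0).repeat(3,1))
E
```

```text
(no output)
```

View pics/s1.png

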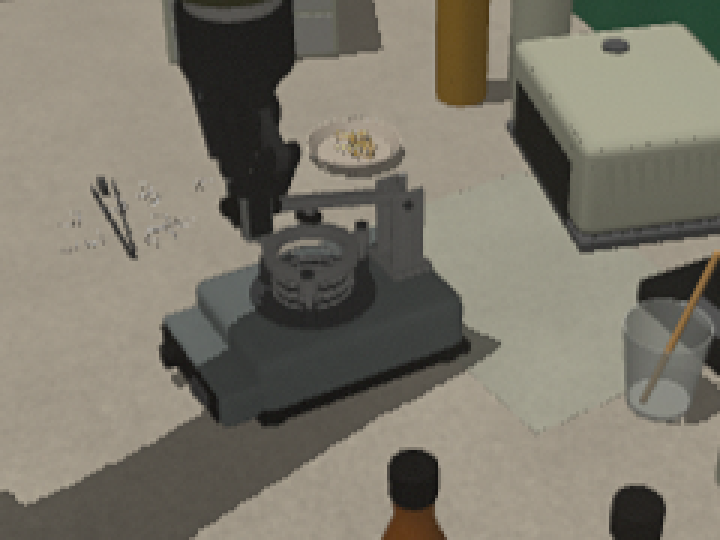

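Scaled: -0.1441 m / 0.8 = -0.1801, -0.1203 m / 0.8 = -0.1504.

>>> jog_arm(increments={"rows": [[0, 0, 0, -0.0079, 0, -0.0243, 0], [0, 0, 0, -0.0223, 0, -0.0505, 0], [0, 0, 0, -0.0415, 0, -0.0734, 0], [0, 0, 0, -0.065, 0, -0.092, 0], [0, 0, 0, -0.0918, 0, -0.1056, 0], [0, 0, 0, -0.1205, 0, -0.1136, 0], [0, 0, 0, -0.1504, 0, -0.1158, 0], [0, 0, 0, -0.1801, 0, -0.1119, 0], [0, 0, 0, -0.1801, 0, -0.1119, 0]]})

```text
clock: 4.2
position: [0.5891, 0.1323, 0.2191]
ee_rot: [-0.071, 0.997, 0.001, 0.001]
ft_force: [1.3, 5.6, 1.2]
grip_width: 0.168
grasp_force: 39.1
```

Scaled: -0.0227 m / 0.8 = -0.0284, 0.0077 m / 0.8 = 0.0096.

>>> jog_arm(increments={"rows": [[0, 0, 0, -0.0144, 0, 0.0044, 0], [0, 0, 0, -0.0284, 0, 0.0096, 0], [0, 0, 0, -0.0284, 0, 0.0096, 0]]})

```text
clock: 4.58
position: [0.6108, 0.1354, 0.2116]
ee_rot: [-0.071, 0.997, 0.001, 0.0]
ft_force: [-0.7, 3.8, 2.8]
grip_width: 0.169
grasp_force: 40.0
```

>>> jog_arm(increments={"rows": [[0, 0, 0, -0.0075, 0, 0.0038, 0], [0, 0, 0, -0.0075, 0, 0.0038, 0], [0, 0, 0, -0.0075, 0, 0.0038, 0]]})

```text
clock: 4.95
position: [0.6164, 0.1362, 0.2089]
ee_rot: [-0.071, 0.997, 0.001, 0.0]
ft_force: [-0.3, 5.7, 4.2]
grip_width: 0.169
grasp_force: 40.0
```

```bash
python3 - <<'E'
from h import *
cv2.imwrite("pics/s2.png",imaging.camera("side")[80:260,230:430].repeat(3,0).repeat(3,1))
E
```

```text
(no output)
```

View pics/s2.png

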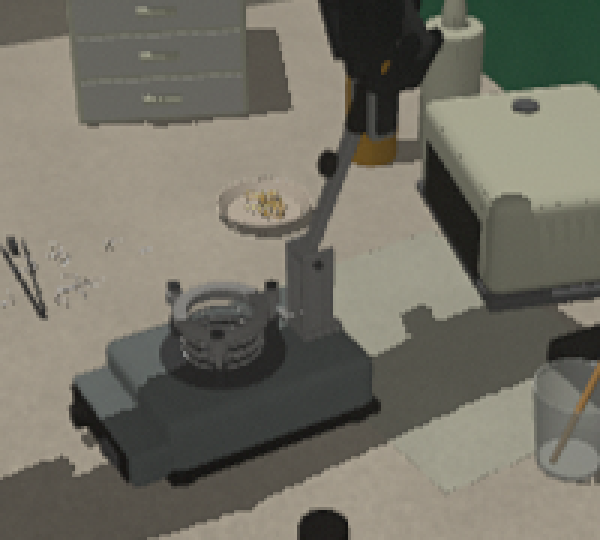

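The lever is leaning back in the grip, but the force has barely risen, so I'll push on to confirm the stop.

Scaled: -0.008 m / 0.8 = -0.01, 0.004 m / 0.8 = 0.005.

>>> jog_arm(increments={"rows": [[0, 0, 0, -0.01, 0, 0.005, 0], [0, 0, 0, -0.01, 0, 0.005, 0], [0, 0, 0, -0.01, 0, 0.005, 0]]})

```text
clock: 5.38
position: [0.6214, 0.1369, 0.206]
ee_rot: [-0.071, 0.997, 0.001, -0.003]
ft_force: [-23.8, 1.1, 21.5]
grip_width: 0.17
grasp_force: 38.5
```

```bash
python3 - <<'E'
from h import *
im=imaging.camera("side");cv2.imwrite("pics/s3.png",im)
# hinge & bar points in the side view: intersect the bar's ray with the lever's vertical plane
S=cam("side");u=np.array([np.cos(.143),np.sin(.143),0]);n=np.array([-u[1],u[0],0]);ring=np.array([.4885,.118,0])
g=cv2.cvtColor(im,cv2.COLOR_BGR2GRAY)
def mx(p):
    o,d=ray(S,p);q=o+d*(n@(ring-o))/(n@d);return (q-ring)@u,q[2]
print("pin",mx((230+318/3,80+265/3)),"bar(s2)",mx((230+345/3,80+145/3)),mx((230+322/3,80+220/3)))
E
```

```text
pin (np.float64(0.08602977034597967), np.float64(0.10740420014645513)) bar(s2) (np.float64(0.10850902804426607), np.float64(0.20147474621996225)) (np.float64(0.08950292537612953), np.float64(0.14524254714208784))
```

The stop is confirmed, since the force jumped to about 32 N. Now I'll release, rise and go to look at the flask.

Scaled: -0.335 m / 0.8 = -0.4188, 0.11 m / 0.8 = 0.1375.

>>> jog_arm(increments={"rows": [[0, 0, 0, 0.0025, 0, -0.0013, 0.7], [0, 0, 0, 0.0025, 0, -0.0013, 0.7], [0, 0, 0, 0.0025, 0, -0.0013, 0.7], [0, 0, 0, 0.0025, 0, -0.0013, 0.7], [0, 0, 0, 0.0025, 0, -0.0625, 0.7], [0, 0, 0, 0.0025, 0, -0.1125, 0.7], [0, 0, 0, 0.0375, -0.0625, -0.1125, 0.7], [0, 0, 0, 0.1375, -0.4188, -0.08, 0.7], [0, 0, 0, 0.1375, -0.4188, -0.08, 0.7], [0, 0, 0, 0.1375, -0.4188, -0.08, 0.7], [0, 0, 0, 0.1375, -0.4188, -0.08, 0.7], [0, 0, 0, 0.1375, -0.4188, -0.08, 0.7], [0, 0, 0, 0.1375, -0.4188, -0.08, 0.7], [0, 0, 0, 0.1375, -0.4188, -0.08, 0.7], [0, 0, 0, 0.1375, -0.4188, -0.08, 0.7]]})

```text
clock: 7.3
position: [0.5628, -0.2098, 0.268]
ee_rot: [-0.071, 0.997, 0.0, 0.0]
ft_force: [-0.3, 0.2, -0.5]
grip_width: 0.7
grasp_force: 0.0
```

```bash
python3 - <<'E'
from h import *
o=monitor.get_obs();v=np.r_[o["position"],o["ee_rot"]];print(v);im=imaging.camera("wrist");sd=imaging.camera("side");tp=imaging.camera("top");cv2.imwrite("pics/t4.png",tp);np.save("w2.npy",v);cv2.imwrite("pics/w2.png",im);cv2.imwrite("pics/s4.png",sd)
c=np.zeros((580,640,3),np.uint8);c[:400]=im;c[400:]=sd[100:280,:]
cv2.imwrite("pics/c2.png",c)
E
```

```text
[ 0.5628 -0.2098  0.268  -0.0712  0.9975  0.0003  0.0001]
```

View pics/c2.png

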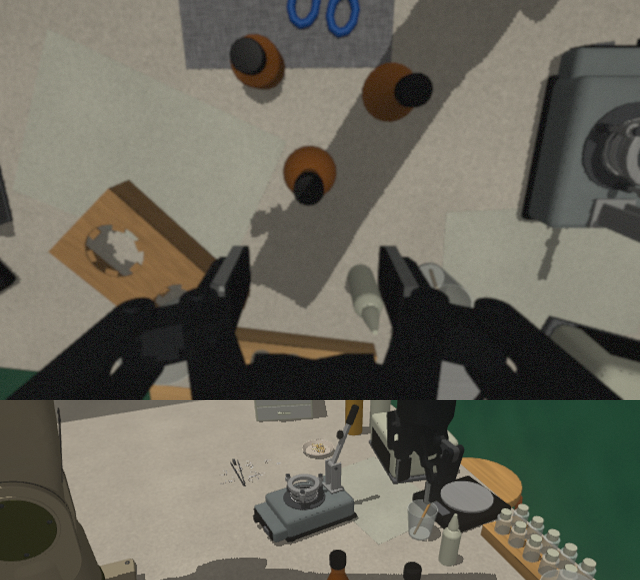

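The wrist view shows the round flask's cap at about (309,187). The side view shows the lever standing back with its grip around (352,112).

```bash
python3 - <<'E'
from h import *
v=np.load("w2.npy");W=cam("wrist",dict(position=v[:3],ee_rot=v[3:]));T=cam("top");S=cam("side")
im=cv2.imread("pics/w2.png");V=im.max(2);b=np.zeros(V.shape,bool);b[160:215,285:335]=1
B=blobs((V<45)&b,100);print(B)
cw=B[0][1]
sd=cv2.imread("pics/s4.png");V=sd.max(2);b=np.zeros(V.shape,bool);b[255:300,395:425]=1
Bs=blobs((V<42)&b,100);print(Bs);cs=Bs[0][1]
print("W-S cap",tri(W,cw,S,cs),"W plane .106",plane(W,cw,.106))
hsv=cv2.cvtColor(im,cv2.COLOR_BGR2HSV);b[:]=0;b[135:205,270:345]=1
m=((hsv[...,1]>130)&(hsv[...,0]<18)&b).astype(np.uint8)
c=max(cv2.findContours(m,0,2)[0],key=cv2.contourArea);x,y,w,h=cv2.boundingRect(c);print("bulb bb",x,y,w,h,"centre plane .032",plane(W,(x+w/2,y+w/2),.032))
for P in((.572,-.2127,.116),(.572,-.2127,.092),(.572,-.2127,.032)):print(proj(W,np.array(P)),proj(S,np.array(P)),proj(T,np.array(P)))
# lever angle predictions in side view: hinge and grip for a=2, 1.9
ring=np.array([.4885,.118,0]);u=np.array([np.cos(.143),np.sin(.143),0])
for a in(1.8,1.9,2.0):print(a,[proj(S,ring+u*(.072-r*np.cos(a))+np.array([0,0,.122+r*np.sin(a)])) for r in(0,.12,.142)])
V=sd.max(2);print([(y,np.where(V[y,325:375]<38)[0]+325) for y in range(103,135,5)])
E
```

```text
[(array([294, 172,  30,  33, 787], dtype=int32), array([308.3977, 188.1372]))]
[(array([403, 262,  18,  21, 304], dtype=int32), array([412.0428, 272.2171]))]
W-S cap (array([ 0.5726, -0.2141,  0.1035]), np.float64(0.001425143137237826)) W plane .106 [ 0.5712 -0.2139  0.106 ]
bulb bb 284 147 52 46 centre plane .032 [ 0.5724 -0.2131  0.032 ]
[309.3901 191.8834] [411.5827 266.4759] [416.0297 172.4953]
[309.7248 185.4494] [410.2963 276.6645] [413.5178 175.0507]
[310.3873 172.7162] [407.268  300.6475] [407.7595 180.909 ]
1.8 [array([330.4851, 164.4861]), array([341.3564, 113.3744]), array([343.4892, 103.3472])]
1.9 [array([330.4851, 164.4861]), array([346.0801, 113.5582]), array([349.116 , 103.6439])]
2.0 [array([330.4851, 164.4861]), array([350.5781, 114.271 ]), array([354.4575, 104.5761])]
[(103, array([], dtype=int64)), (108, array([352, 353, 354, 355, 356, 357, 358])), (113, array([350, 351, 352, 353, 354, 355, 356])), (118, array([348, 349, 350, 351, 352, 353, 354])), (123, array([348, 349, 350, 351, 352])), (128, array([], dtype=int64)), (133, array([338, 342, 373, 374]))]
```

The flask is at (0.572,-0.214) with the cap centre at z≈0.104, as specified. The lever sits at about 2.0. Next is the grasp.

Scaled: 0.185 m / 0.8 = 0.2313, -0.0089 m / 0.8 = -0.0111.

>>> jog_arm(increments={"rows": [[0, 0, 0, -0.0111, -0.0065, 0.0625, 0.7], [0, 0, 0, -0.0111, -0.0065, 0.125, 0.7], [0, 0, 0, -0.0111, -0.0065, 0.1875, 0.7], [0, 0, 0, -0.0111, -0.0065, 0.2188, 0.7], [0, 0, 0, -0.0111, -0.0065, 0.2313, 0.7], [0, 0, 0, -0.0111, -0.0065, 0.2313, 0.7], [0, 0, 0, -0.0111, -0.0065, 0.2313, 0], [0, 0, 0, -0.0111, -0.0065, 0.2313, 0], [0, 0, 0, -0.0111, -0.0065, 0.2313, 0], [0, 0, 0, -0.0111, -0.0065, 0.2313, 0], [0, 0, 0, -0.0111, -0.0065, 0.2313, 0], [0, 0, 0, -0.0111, -0.0065, 0.2313, 0]]}, squeeze=60)

```text
clock: 8.95
position: [0.5728, -0.2152, 0.0846]
ee_rot: [-0.07, 0.998, -0.0, 0.001]
ft_force: [-0.6, 1.9, 6.0]
grip_width: 0.337
grasp_force: 58.8
```

Scaled: 0.342 m / 0.8 = 0.4275, -0.15 m / 0.8 = -0.1875.

>>> jog_arm(increments={"rows": [[0, 0, 0, 0, 0, -0.0375, 0], [0, 0, 0, 0, 0, -0.0875, 0], [0, 0, 0, 0, 0, -0.1375, 0], [0, 0, 0, 0, 0, -0.1875, 0], [0, 0, 0, 0.045, 0.0375, -0.1875, 0], [0, 0, 0, 0.045, 0.1, -0.1875, 0], [0, 0, 0, 0.045, 0.1625, -0.1875, 0], [0, 0, 0, 0.045, 0.225, -0.1875, 0], [0, 0, 0, 0.045, 0.2875, -0.1875, 0], [0, 0, 0, 0.045, 0.35, -0.1875, 0], [0, 0, 0, 0.045, 0.4, -0.1875, 0], [0, 0, 0, 0.045, 0.4275, -0.1875, 0], [0, 0, 0, 0.045, 0.4275, -0.1875, 0], [0, 0, 0, 0.045, 0.4275, -0.1875, 0]]})

```text
clock: 10.7
position: [0.4885, 0.1171, 0.2332]
ee_rot: [-0.069, 0.998, -0.0, 0.0]
ft_force: [0.3, -0.1, -1.8]
grip_width: 0.332
grasp_force: 59.8
```

```bash
python3 - <<'E'
from h import *
o=monitor.get_obs();v=np.r_[o["position"],o["ee_rot"]];print(v);np.save("w3.npy",v)
I={n:imaging.camera(n) for n in("wrist","side","top")}
for n in I: cv2.imwrite(f"pics/{n}5.png",I[n])
c=np.zeros((600,640,3),np.uint8);c[:240,:]=I["wrist"][60:300];c[240:600,:300]=I["side"][90:210,270:370].repeat(3,0).repeat(3,1);c[240:600,320:620]=I["top"][130:250,230:330].repeat(3,0).repeat(3,1)
cv2.imwrite("pics/c5.png",c)
E
```

```text
[ 0.4885  0.1171  0.2332 -0.0694  0.9976 -0.0002  0.0001]
```

View pics/c5.png

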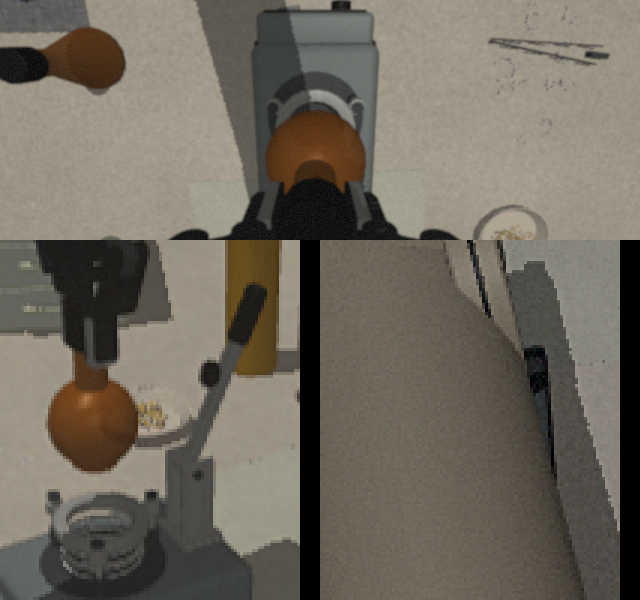

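The flask hangs upright above the ring. In the wrist view the bulb spans x 266–366 with its top at row 170. In the side view its centre is near (301,152), and the ring centre is near (305,182).

```bash
python3 - <<'E'
from h import *
v=np.load("w3.npy");W=cam("wrist",dict(position=v[:3],ee_rot=v[3:]));S=cam("side")
def fit(f,box,up=None):
    im=cv2.imread(f);h=cv2.cvtColor(im,cv2.COLOR_BGR2HSV);x0,x1,y0,y1=box
    m=np.zeros(h.shape[:2],np.uint8);m[y0:y1,x0:x1]=((h[...,1]>110)&(h[...,0]<18))[y0:y1,x0:x1]
    c=max(cv2.findContours(m,cv2.RETR_EXTERNAL,cv2.CHAIN_APPROX_NONE)[0],key=cv2.contourArea)[:,0].astype(float)
    c=c[(c[:,1]<up[0]) if f.find("wrist")>0 else (c[:,1]>up[0])]
    for _ in range(4):
        A=np.c_[2*c,np.ones(len(c))];s=np.linalg.lstsq(A,(c**2).sum(1),rcond=None)[0];r=np.sqrt(s[2]+s[0]**2+s[1]**2)
        e=abs(np.hypot(*(c-s[:2]).T)-r);c=c[e<max(2*np.median(e),.7)]
    print(f,s[:2],r,len(c));return s[:2]
w=fit("pics/wrist5.png",(255,380,160,260),(225,));s=fit("pics/side5.png",(280,325,120,175),(140,))
b,e=tri(W,w,S,s);print("bulb",b,e,"expected z",v[2]-.0846+.032)
for P in((.4885,.118,.1),):print("ring proj",proj(W,np.array(P)),proj(S,np.array(P)))
for P in(b,): print(proj(W,P),proj(S,P))
R3=R.from_quat(v[3:]).as_matrix();print("bulb-tcp in tool",R3.T@(b-v[:3]))
sd=cv2.imread("pics/side5.png");cv2.imwrite("pics/c6.png",np.hstack([cv2.convertScaleAbs(cv2.resize(sd[165:205,280:330],(400,320),interpolation=2),alpha=1.4),cv2.resize(cv2.imread("pics/wrist5.png")[140:180,285:335],(400,320),interpolation=2)]))
E
```

```text
pics/wrist5.png [314.9887 219.622 ] 48.96998671552771 134
pics/side5.png [300.6431 150.7689] 14.663195346868534 49
bulb [0.4891 0.1179 0.1781] 0.0011106956305308234 expected z 0.18058764319261852
ring proj [314.9806 188.2248] [301.7869 182.0026]
[314.8126 220.4667] [300.4036 150.8872]
bulb-tcp in tool [-0.0007  0.0007  0.0551]
```

View pics/c6.png

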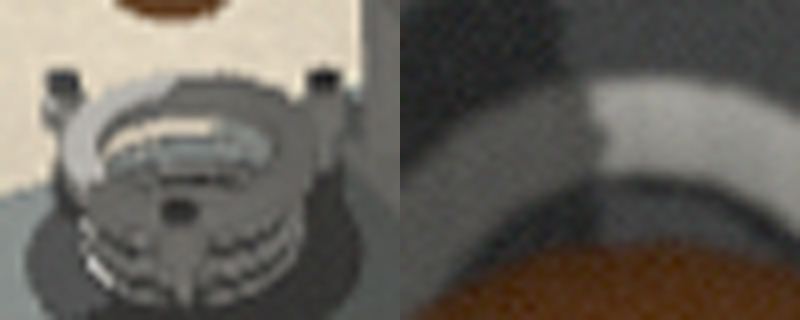

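```bash
python3 - <<'E'
from h import *
v=np.load("w3.npy");W=cam("wrist",dict(position=v[:3],ee_rot=v[3:]));S=cam("side")
u=np.array([np.cos(.143),np.sin(.143),0])
for p,r in(((315.5,149.4),.0355),((315.5,162.3),.025)): print("wrist x",plane(W,p,.1)+u*r)
v1=np.load("w1.npy");W1=cam("wrist",dict(position=v1[:3],ee_rot=v1[3:]))
for l,r_ in(((235+138/3,85+305/3),(235+330/3,85+305/3)),((235+165/3,85+305/3),(235+301/3,85+305/3))):
    a,b=plane(W1,l,.1),plane(W1,r_,.1);print("w1",(a+b)/2,np.linalg.norm(a-b))
for t,b_ in(((235+234/3,85+220/3),(235+234/3,85+402/3)),):
    a,b=plane(W1,t,.1),plane(W1,b_,.1);print("w1",(a+b)/2,np.linalg.norm(a-b))
th=np.linspace(0,6.28,100)
for c in((.4885,.118),(.491,.116)):
    q=np.array([proj(S,np.array([c[0]+.0355*np.cos(t),c[1]+.0355*np.sin(t),.1])) for t in th]);print(c,q.min(0),q.max(0))
E
```

```text
wrist x [0.49   0.1187 0.1   ]
wrist x [0.4905 0.1188 0.1   ]
w1 [0.4852 0.118  0.1   ] 0.0695759802050748
w1 [0.4853 0.1176 0.1   ] 0.04928314367141824
w1 [0.4884 0.1184 0.1   ] 0.06844287527868902
(0.4885, 0.118) [285.444  173.0758] [318.0948 191.4447]
(0.491, 0.116) [286.817  173.2979] [319.492  191.6946]
```

Scaled: 0.05 m / 0.8 = 0.0625, -0.001 m / 0.8 = -0.0013.

>>> jog_arm(increments={"rows": [[0, 0, 0, -0.0013, 0, 0.025, 0], [0, 0, 0, -0.0013, 0, 0.05, 0], [0, 0, 0, -0.0013, 0, 0.0625, 0], [0, 0, 0, -0.0013, 0, 0.0625, 0]]}, squeeze=80)

```text
clock: 11.35
position: [0.4891, 0.1181, 0.1828]
ee_rot: [-0.07, 0.998, -0.0, -0.0]
ft_force: [-0.5, -0.3, -1.9]
grip_width: 0.328
grasp_force: 78.8
```

>>> jog_arm(increments={"rows": [[0, 0, 0, 0, 0, 0.005, 0], [0, 0, 0, 0, 0, 0.0088, 0], [0, 0, 0, 0, 0, 0.0125, 0], [0, 0, 0, 0, 0, 0.0125, 0]]})

```text
clock: 11.85
position: [0.4897, 0.1185, 0.1735]
ee_rot: [-0.07, 0.998, 0.0, 0.0]
ft_force: [0.8, -0.9, 0.7]
grip_width: 0.328
grasp_force: 79.2
```

>>> jog_arm(increments={"rows": [[0, 0, 0, 0, 0, 0.0038, 0], [0, 0, 0, 0, 0, 0.0075, 0], [0, 0, 0, 0, 0, 0.0075, 0]]})

```text
clock: 12.22
position: [0.4897, 0.1185, 0.1673]
ee_rot: [-0.07, 0.998, 0.0, 0.0]
ft_force: [2.0, -2.1, 6.0]
grip_width: 0.33
grasp_force: 79.5
```

Contact came at about z=0.1735, as expected, and the ring is yielding. The lateral force is about 2 N, so I'll nudge sideways slightly while pressing.

Scaled: 0.004 m / 0.8 = 0.005, -0.0007 m / 0.8 = -0.0009.

>>> jog_arm(increments={"rows": [[0, 0, 0, -0.0009, -0.0009, 0.0025, 0], [0, 0, 0, -0.0009, -0.0009, 0.005, 0], [0, 0, 0, -0.0009, -0.0009, 0.005, 0]]})

```text
clock: 12.6
position: [0.4906, 0.1179, 0.1636]
ee_rot: [-0.07, 0.998, 0.0, 0.001]
ft_force: [-0.0, -1.3, 7.9]
grip_width: 0.327
grasp_force: 79.6
```

>>> jog_arm(increments={"rows": [[0, 0, 0, 0, 0, 0.0025, 0], [0, 0, 0, 0, 0, 0.005, 0], [0, 0, 0, 0, 0, 0.005, 0]]})

```text
clock: 12.98
position: [0.4908, 0.1179, 0.1599]
ee_rot: [-0.07, 0.998, 0.0, 0.001]
ft_force: [-0.4, -1.4, 9.2]
grip_width: 0.333
grasp_force: 79.9
```

>>> jog_arm(increments={"rows": [[0, 0, 0, 0, 0, 0.0013, 0], [0, 0, 0, 0, 0, 0.0025, 0], [0, 0, 0, 0, 0, 0.0025, 0]]})

```text
clock: 13.35
position: [0.4909, 0.1179, 0.1581]
ee_rot: [-0.07, 0.998, 0.0, 0.001]
ft_force: [0.6, -2.0, 11.0]
grip_width: 0.328
grasp_force: 80.0
```

Scaled: 0.0015 m / 0.8 = 0.0019.

>>> jog_arm(increments={"rows": [[0, 0, 0, 0, 0, 0.0019, 0], [0, 0, 0, 0, 0, 0.0019, 0], [0, 0, 0, 0, 0, 0.0019, 0]]})

```text
clock: 13.72
position: [0.4914, 0.1179, 0.1575]
ee_rot: [-0.07, 0.998, 0.0, 0.002]
ft_force: [-0.4, -3.3, 18.0]
grip_width: 0.328
grasp_force: 81.5
```

>>> jog_arm(increments={"rows": [[0, 0, 0, 0, 0, 0.0019, 0], [0, 0, 0, 0, 0, 0.0019, 0], [0, 0, 0, 0, 0, 0.0019, 0]]})

```text
clock: 14.1
position: [0.492, 0.118, 0.1573]
ee_rot: [-0.07, 0.998, 0.001, 0.002]
ft_force: [-4.4, -3.8, 26.7]
grip_width: 0.327
grasp_force: 82.4
```

The stop has been reached: the force rises steeply while z holds at 0.1575. I'll do a numeric check of the bulb pose before handing in, as my pictures are used up.

```bash
python3 - <<'E'
from h import *
o=monitor.get_obs();W=cam("wrist",o);S=cam("side");w=imaging.camera("wrist");s=imaging.camera("side")
def c(im,x0,x1,y0,y1):
    h=cv2.cvtColor(im,cv2.COLOR_BGR2HSV);m=np.zeros(h.shape[:2],np.uint8);m[y0:y1,x0:x1]=((h[...,1]>110)&(h[...,0]<18))[y0:y1,x0:x1]
    return cv2.boundingRect(m)
a=c(w,240,390,150,260);b=c(s,280,325,130,190);print(a,b)
p,e=tri(W,(a[0]+a[2]/2,a[1]+49),S,(b[0]+b[2]/2,160.5));print(p,e,o["position"])
print("pred bulb px",proj(W,o["position"]-[0,0,.0535]),proj(S,o["position"]-[0,0,.0535]))
for n in("flask lever grip",):
    V=s.max(2);print([(y,(np.where(V[y,340:365]<38)[0]+340)[[0,-1]]) for y in(108,113,118)])
t0=cv2.imread("pics/side0.png")
for nm,(x0,x1,y0,y1) in dict(con=(315,360,248,312),str=(350,390,312,378),drop=(438,462,212,265),cup=(405,440,180,240),sci=(215,335,325,385)).items():
    print(nm,np.abs(s[y0:y1,x0:x1].astype(int)-t0[y0:y1,x0:x1]).mean())
E
```

```text
(265, 169, 101, 90) (289, 159, 29, 31)
[0.484  0.1157 0.1517] 0.021027965947676 [0.492  0.118  0.1573]
pred bulb px [313.6769 219.9783] [303.2544 180.211 ]
[(108, array([352, 358])), (113, array([350, 356])), (118, array([348, 354]))]
con 2.1234953703703705
str 2.2464646464646463
drop 2.167452830188679
cup 2.1107936507936507
sci 2.0204166666666667
```

```bash
python3 -c "
from workcell import manip, imaging, monitor, job
o=monitor.get_obs();print(o['ft_force'],o['position']);print(job.hand_in())"
```

```text
[-4.06338587 -4.54188789 27.51274395] [0.49205814 0.11796884 0.15732798]
the job is handed in; nothing more can be done
None
```

I handed in the job at about 14 s of the 61 s allowed: the lever is fully back at about 2.0 rad, and the gripper is holding the round flask upright with the ring pressed to its bottom stop at about 27 N. The other things I checked in the side view had not moved; I did not recheck the tweezers. The hand-in returned no verdict.

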